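# Square up the tea box, cover it, take off the outer lid alone

### The arm

A 6-joint arm with a two-finger parallel gripper is mounted at the origin on the work surface. World frame = base frame: x ahead of the robot, y to its left, z up, the work surface at z = 0. Lengths are in mm, angles in rad, forces in N, time in s.
With the tool pointing down it reaches from about 400 to 825 mm from the base axis. Payload 7 kg.
Tool frame: the origin (TCP) lies at the very end of the fingers, on their centre line; the grasp point (between the pads) lies 19 mm behind it; z points along the fingers, y is the line along which they close (so a half turn about z gives the same grasp; the last joint's range is limited). The gripper opens to 88 mm and grips with 3 to 60 N. Pads are 19 mm wide; open, the fingers measure 130 mm over their backs; the gripper's body (78 mm by 193 mm) begins 47 mm behind the grasp point.
Start: joints at [1.628, 0.359, 0.012, 0, -1.224, -0.288], TCP at [154.421, 657.076, 226.561] pointing down, gripper open.
Joint ranges: [-3.07, 3.07], [-1.43, 2.12], [-1.02, 1.25], [-3.03, 1.67], [-3.05, -0], [-3.03, 3.03]. Speed limits (rad/s): [2.39, 2.39, 3.01, 3.14, 3.14, 3.14].

### API

Orientations are given as a unit quaternion [x, y, z, w].
In Python, from plant import bot gives the robot as it stands. Calls block until the motion is done:
- bot.move_ptp(position, orientation): joint-space move of the TCP to a pose.
- bot.line_to(position, velocity=150, ori=None): straight line of the TCP; ori=None keeps the orientation; velocity is the mean speed in mm/s.
- bot.move_joints(angles): joint-space move.
- bot.move_gripper(opening, force=None): finger opening in mm; force is the grip in N (None keeps the last); returns when the fingers have stopped.
- bot.pause(seconds).
- bot.solve_ik(position, orientation): joint angles nearest the present ones, or None.
- bot.read_state(): the state.
- bot.camera(name): name is "scene" or "side" or "wrist"; returns the picture (480x640x3 uint8, red, green, blue); there is no depth.
- bot.get_calibration(name): a dict with "fx", "fy", "cx", "cy" (pixels), "view" (4x4, takes a point from world to camera coordinates); the wrist camera has in their place "T_tool_cam" (4x4, takes a point from camera to tool coordinates, whose origin is the TCP and whose axes are the flange's). Camera axes: x right, y up, looking along -z (the intrinsics and any distortion apply to the point x, -y, -z); pixel columns grow to the right and rows downward; lengths in mm; the calibration is good to about 2 mm. A picture is of the moment at which its call begins: read the wrist's pose just before it. get_calibration takes no time and is no camera call.
A pose or a line that the arm cannot do raises bot.Unreachable and nothing moves.
- bot.close_job(): hands the job in; it is judged then, once.
The state is a dict: "t": time; "joint_pos": joint angles; "qvel": joint speeds; "tau": joint torques, N m; "tcp_pos": TCP position; "eef_rot": TCP orientation; "contact_force": force on the tool from outside, world axes, zero at the start; "moment": the same for the moment, N m; "width": finger opening in mm; "finger_force": force on a finger pad.
Only numpy, scipy, OpenCV 4.12 (cv2) and the standard library are available. Lean on these libraries where they do the work, as an engineer would, in place of code of your own. Each camera call takes 0.05 s, during which the arm holds its last target. There are 200 camera calls.

### The job

First push the green tea box into the oak corner stop until it sits square and flush against both rails. Then take the nested pair of lids off the blue tile as one by the inner lid's wooden flange, lower it onto the box without dropping it until fully seated and let go, and by its black handle lift only the white enamelled outer lid straight up, leaving the inner lid seated and untouched and the box in its corner. Finish still holding the outer lid level above the box, about 10 cm clear of the inner lid, without putting it down or letting go, and leave everything else on the counter where it is.

Things in the scene. Friction and masses are not known exactly. Their poses are not given: they have to be found in the camera images.
- corner: fixed L-shaped oak corner stop: two rails 28 mm high, 14 mm thick, at a right angle. Origin: the INNER corner of their inside faces, at counter height; +x points away from the robot (yaw within 0.2 rad), +y to its left. Far rail's face is x=0 (110 mm long, to -y), left rail's face is y=0 (200 mm, to -x). Flush, the tea box's origin is at x=-60, y=-30 mm here, its long side along the left rail.
- teabox: loose open celadon-green ceramic box, 120 mm (its x) by 60 mm (y) outside, 60 mm high, walls and floor 5 mm (mouth 110 x 50 mm), 0.45 to 0.8 kg; slides on the counter when pushed low on its side. Origin: centre of its underside, z up. Starts 25 to 80 mm short of its flush place, turned up to 0.3 rad from square.
- trivet: fixed blue trivet tile, 160 x 100 mm, 8 mm thick, to the robot's right, on which the lid pair waits. Origin: centre of its underside.
- inner_lid: loose wooden inner lid, 0.16 kg. Origin: centre of its underside, x along its length, z up. From below: stepped plug 10 mm high (95 x 35 mm, widening to 103 x 43 mm) for the box's mouth; flange 124 x 64 mm, z 10 to 24 mm; block 92 x 40 mm, z 24 to 32 mm, under the outer lid. Seated: origin 50 mm above the tea box's, x along the box's x (either way). Starts with the plug on the blue tile.
- outer_lid: loose white enamelled outer lid, 0.10 to 0.17 kg: cap 104 (x) x 52 mm (y), 10 mm skirt, top at z 16 mm. Origin: centre of its lower edge, z up. It rests by gravity on the inner lid's flange, over the block with 2 mm play, not locked: lifting the inner lid carries both, lifting the outer lid takes it alone. Nested, its origin is 24 mm above the inner lid's.
- flange (a point): centre of the inner lid's flange, 17 mm above the inner lid's origin, axes as the inner lid's. The flange is 64 mm wide in y, 14 mm thick, 124 mm long in x, and stands 6 mm proud of the outer lid on each long side, 2 mm proud of the box: pinch its two long edges here, across y, fingers straddling the outer lid (handle top 47 mm above this point).
- handle (a point): centre of the black handle bar on the outer lid, 28 mm above the outer lid's origin; the bar is 50 mm along x, 14 mm thick in y (pinch across y), 24 mm high (12 mm above and below this point).
- bowl: bystander: celadon bowl, 120 mm across, 50 mm high. Origin: centre of its underside.
- mug: bystander: white mug, 80 mm across, 90 mm high. Origin: centre of its underside.
- spice_jar: bystander: amber spice jar, 48 mm across, 90 mm high. Origin: centre of its underside.
- oil_bottle: bystander: green bottle, 66 mm across, 200 mm high. Origin: centre of its underside.
- jam_jar: bystander: glass jar with white lid, 70 mm across, 100 mm high. Origin: centre of its underside.
- salt_dish: bystander: terracotta salt dish, 64 mm across, 30 mm high. Origin: centre of its underside.
- wood_spoon: bystander: wooden spoon lying on the counter. Origin: under its middle.
Not all that is in view belongs to the job. Leave any turquoise look-alike of the corner alone.

How it is judged (in metres and radians):
On the way, in this order (a step that is already met when the one before it is completed fails the run):
1. the tea box stands square and flush against both rails (gaps under 4.5 mm, within 0.04 rad), with the lids not yet over it (x of teabox in the frame of corner above -0.0645 m and y of teabox in the frame of corner above -0.0345 m and angle between the x axis of teabox and the x axis of corner, either way round below 0.04 rad and angle between teabox's own z axis and vertical below 0.03 rad and horizontal distance between inner_lid and teabox above 0.1 m), for 0.2 s.
2. both lids sit nested and fully seated on the box in its corner, the inner lid let go (x of teabox in the frame of corner above -0.0645 m and y of teabox in the frame of corner above -0.0345 m and angle between the x axis of teabox and the x axis of corner, either way round below 0.04 rad and angle between teabox's own z axis and vertical below 0.03 rad and z of inner_lid in the frame of teabox between 0.047 and 0.053 m and horizontal distance between inner_lid and teabox below 0.01 m and angle between the x axis of inner_lid and the x axis of teabox, either way round below 0.12 rad and angle between inner_lid's own z axis and vertical below 0.04 rad and z of outer_lid in the frame of inner_lid between 0.021 and 0.027 m and contact force between the fingers and inner_lid below 0.1 N), for 0.2 s.
3. the outer lid alone is lifted clear of the inner lid's block (x of teabox in the frame of corner above -0.0645 m and y of teabox in the frame of corner above -0.0345 m and angle between the x axis of teabox and the x axis of corner, either way round below 0.04 rad and angle between teabox's own z axis and vertical below 0.03 rad and z of inner_lid in the frame of teabox between 0.047 and 0.053 m and horizontal distance between inner_lid and teabox below 0.01 m and angle between the x axis of inner_lid and the x axis of teabox, either way round below 0.12 rad and angle between inner_lid's own z axis and vertical below 0.04 rad and z of outer_lid in the frame of inner_lid above 0.044 m and contact force between the fingers and outer_lid above 0.5 N), for 0.1 s.
At the end, for the whole second after the job is handed in: Box flush to both rails (gaps under 4.5 mm, within 0.04 rad); inner lid seated (3 mm in height, 10 mm sideways), level, untouched; outer lid still, in the fingers only, level within 0.2 rad, raised 60 mm or more, within 60 mm sideways of the inner lid (x of teabox in the frame of corner above -0.0645 m and y of teabox in the frame of corner above -0.0345 m and angle between the x axis of teabox and the x axis of corner, either way round below 0.04 rad and angle between teabox's own z axis and vertical below 0.03 rad and z of inner_lid in the frame of teabox between 0.047 and 0.053 m and horizontal distance between inner_lid and teabox below 0.01 m and angle between the x axis of inner_lid and the x axis of teabox, either way round below 0.12 rad and angle between inner_lid's own z axis and vertical below 0.04 rad and z of outer_lid in the frame of inner_lid above 0.084 m and horizontal distance between outer_lid and inner_lid below 0.06 m and angle between outer_lid's own z axis and vertical below 0.2 rad and contact force between the fingers and outer_lid above 0.5 N and contact force between each of outer_lid, the arm, the fingers and inner_lid below 0.1 N and contact force between outer_lid and teabox below 0.1 N and linear speed of outer_lid below 0.03 m/s and linear speed of each of inner_lid, teabox below 0.02 m/s); the arm keeps its last pose, push and grip.
It fails at once if the lids are dropped: over the box, more than 15 mm above their seat and not held (horizontal distance between inner_lid and teabox below 0.05 m and z of inner_lid in the frame of teabox above 0.065 m and contact force between the fingers and inner_lid below 0.05 N).
It fails at once if the outer lid comes off the inner lid while the inner lid is not seated on the box ((z of outer_lid in the frame of inner_lid above 0.036 m or horizontal distance between outer_lid and inner_lid above 0.02 m) and (z of inner_lid in the frame of teabox above 0.055 m or horizontal distance between inner_lid and teabox above 0.012 m)).
It fails at once if the inner lid is held or pushed while the outer lid is off it (z of outer_lid in the frame of inner_lid above 0.036 m and contact force between the fingers and inner_lid above 1 N).
It fails at once if the tea box is tipped (angle between teabox's own z axis and vertical above 0.3 rad).
It fails at once if another thing on the counter is shifted more than 20 mm or knocked over (distance of any of bowl, mug, spice_jar, oil_bottle, jam_jar, salt_dish, wood_spoon from where it was at the start of the episode above 0.02 m or angle between any of bowl, mug, spice_jar, oil_bottle, jam_jar, salt_dish's own z axis and vertical above 0.4 rad).
It also fails if it takes over 72 s, if anything falls off the work surface, if the arm or the gripper's body presses on something with over 40 N, if the wrist force passes 120 N, or if a joint passes its speed limit or range.

## Working session

There is one attempt and no reset: what is moved stays moved. The work goes in short steps, each a Python script; the robot and the scene stay as the last script left them, time stands still between calls to the robot, and variables do not carry over. Pictures are saved under pics/ and viewed, at most 10 in all, crops included, and the job is handed in when it is done.

```bash
mkdir -p pics; ls; python3 - <<'E'
from plant import bot
import cv2,json
for n in("scene","side"):
    im=bot.camera(n); cv2.imwrite(f"pics/{n}0.png",im[:,:,::-1])
    c=bot.get_calibration(n); print(n,{k:(v.round(4).tolist() if hasattr(v,'round') and hasattr(v,'tolist') else v) for k,v in c.items()})
print(bot.get_calibration("wrist")); s=bot.read_state(); print(s)
E
```

```text
pics
scene {'fx': 459.45713784142504, 'fy': 459.45713784142504, 'cx': 328.2932194285275, 'cy': 240.39396154115906, 'view': [[-0.0396, 0.9992, 0.01, 1.3682], [-0.6851, -0.0344, 0.7277, 350.8163], [0.7274, 0.022, 0.6858, -1536.6198], [0.0, 0.0, 0.0, 1.0]]}
side {'fx': 465.0730118725055, 'fy': 465.0730118725055, 'cx': 314.8907699233057, 'cy': 243.14370937675048, 'view': [[0.997, -0.0739, -0.0222, -617.3312], [0.0623, 0.6018, 0.7962, -104.7092], [-0.0454, -0.7952, 0.6047, -1095.8357], [0.0, 0.0, 0.0, 1.0]]}
{'fx': 386.72776687028664, 'fy': 386.72776687028664, 'cx': 320.14068968221073, 'cy': 236.71511870852058, 'T_tool_cam': array([[ 7.53480129e-04,  9.57227625e-01,  2.89334937e-01,
         7.90792959e+01],
       [ 9.99999510e-01, -5.35402069e-04, -8.32869028e-04,
        -4.70911933e-02],
       [-6.42334717e-04,  2.89335423e-01, -9.57227559e-01,
        -1.57374909e+02],
       [ 0.00000000e+00,  0.00000000e+00,  0.00000000e+00,
         1.00000000e+00]])}
{'t': 0.1, 'joint_pos': array([ 1.62808677e+00,  3.59372219e-01,  1.11586075e-02, -3.05672237e-04,
       -1.22411771e+00, -2.88084713e-01]), 'qvel': array([-0.00075771, -0.00135714,  0.00236275,  0.00181928,  0.00071055,
        0.00121417]), 'tau': array([-9.85500301e-04, -5.84164739e+01,  2.93755335e+01,  7.01549470e+00,
        1.01905144e-02, -5.37869209e-05]), 'tcp_pos': array([154.3444317 , 656.66583743, 225.68360393]), 'eef_rot': array([ 9.93342840e-01, -1.15192848e-01, -9.68614624e-06,  7.80777083e-04]), 'contact_force': array([ 0.69563884, -0.37275963, -1.18754842]), 'moment': array([-0.01997286, -0.0333434 ,  0.03604396]), 'finger_force': 0.0, 'width': 87.51185234374235}
```

View pics/scene0.png

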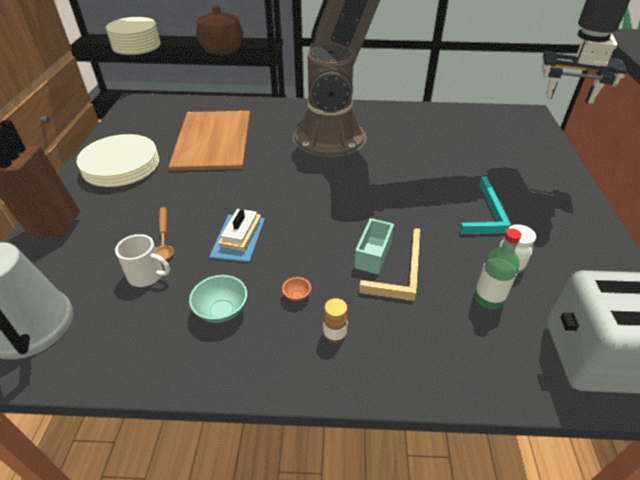

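View pics/side0.png

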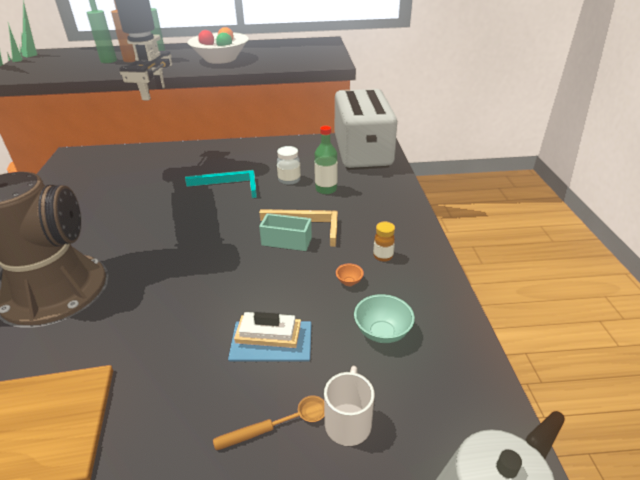

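The scene view shows the box at about (375,247), the oak corner at about (412,297), the lids on the blue tile at (238,237), and the turquoise decoy at (505,228). Next I'll cast coarse rays and move the wrist camera above the box.

```bash
cat > h.py <<'E'
from plant import bot
import numpy as np, cv2
from scipy.spatial.transform import Rotation as R
def q(psi): return [np.cos(psi/2),np.sin(psi/2),0,0]   # tool down, tool x at yaw psi
def rays(name,px,state=None):
    c=bot.get_calibration(name)
    px=np.atleast_2d(px).astype(float)
    d=np.c_[(px[:,0]-c['cx'])/c['fx'],-(px[:,1]-c['cy'])/c['fy'],-np.ones(len(px))]
    if name=='wrist':
        T=np.eye(4);T[:3,:3]=R.from_quat(state['eef_rot']).as_matrix();T[:3,3]=state['tcp_pos'];M=T@np.array(c['T_tool_cam'])
    else: M=np.linalg.inv(np.array(c['view']))
    return M[:3,3],d@M[:3,:3].T
def plane(name,px,z,state=None):
    o,d=rays(name,px,state); return (o+d*((z-o[2])/d[:,2])[:,None])[:,:2]
def shot(fn):
    bot.pause(0.3); s=bot.read_state(); im=bot.camera('wrist'); cv2.imwrite(fn,im[:,:,::-1]); np.save(fn+'.npy',np.r_[s['tcp_pos'],s['eef_rot']]); return im,s
def load(fn):
    a=np.load(fn+'.npy'); return cv2.imread(fn),dict(tcp_pos=a[:3],eef_rot=a[3:])
E
python3 - <<'E'
from h import *
for n,p,z in [('corner',(412,290),28),('box',(375,240),60),('lid',(238,222),45),('trivet',(238,238),8),('jar',(335,335),0),('bottle',(490,300),0),('jam',(520,265),0),('dish',(296,298),0),('bowl',(218,315),0)]:
    print(n,plane('scene',p,z).round(0))
w=plane('scene',(380,250),40)[0]
j=bot.read_state()['joint_pos']
bot.move_ptp([w[0]-20,w[1],300],q(np.pi if bot.solve_ik([w[0]-20,w[1],300],q(0)) is None else 0))
im,s=shot('pics/w1.png'); print(s['t'],s['tcp_pos'],s['joint_pos'])
E
```

```text
corner [[691. 210.]]
box [[568. 130.]]
lid [[ 503. -207.]]
trivet [[ 522. -208.]]
jar [[797.  44.]]
bottle [[687. 388.]]
jam [[574. 484.]]
dish [[702. -46.]]
bowl [[ 757. -209.]]
2.75 [560.42310272 143.68398667 299.91667549] [ 5.88904422e-01  1.61386226e-01 -8.84619704e-02  1.86133042e-05
 -1.32107018e+00  9.82461256e-01]
```

View pics/w1.png

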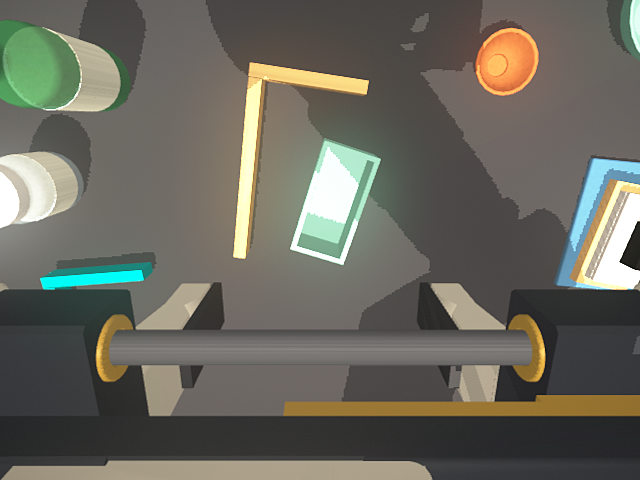

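The wrist view shows the box rim at about (327,139), (380,158), (342,265) and (291,248), and the oak stop with its outer corner at about (249,63). Both rails' inner faces are visible, as is the edge of the blue tile on the right.

```bash
cat >> h.py <<'E'
def fit(p):
    vx,vy,x,y=cv2.fitLine(np.float32(p),cv2.DIST_HUBER,0,0.01,0.01).ravel(); return np.array([x,y]),np.array([vx,vy])
def meet(a,b):
    t=np.linalg.solve(np.c_[a[1],-b[1]],b[0]-a[0]); return a[0]+a[1]*t[0]
def corner(im,s,win,approx):
    """inner corner (lower edges of inner faces, z=0) and yaw; outer top edges (z=28) as a check. approx=(x,y,yaw)"""
    hsv=cv2.cvtColor(im,cv2.COLOR_BGR2HSV); m=cv2.inRange(hsv,(12,60,70),(32,255,255))
    k=np.zeros_like(m);x0,y0,x1,y1=win;k[y0:y1,x0:x1]=m[y0:y1,x0:x1]
    c=max(cv2.findContours(k,cv2.RETR_EXTERNAL,cv2.CHAIN_APPROX_NONE)[0],key=cv2.contourArea).reshape(-1,2)
    a=approx; out={}
    for nm,z,off in (('in',0,0),('out',28,14)):
        w=plane('wrist',c,z,s)
        for _ in range(3):
            Rm=np.array([[np.cos(a[2]),-np.sin(a[2])],[np.sin(a[2]),np.cos(a[2])]])
            l=(w-np.array(a[:2]))@Rm
            tol=8
            F=fit(w[(abs(l[:,0]-off)<tol)&(l[:,1]>-100)&(l[:,1]<-12)]); L=fit(w[(abs(l[:,1]-off)<tol)&(l[:,0]<-12)&(l[:,0]>-180)])
            yF=np.arctan2(F[1][1],F[1][0]);yL=np.arctan2(L[1][1],L[1][0])
            yL=(yL+np.pi/2)%np.pi-np.pi/2; yF=(yF+np.pi)%np.pi-np.pi/2
            yaw=(200*yL+110*yF)/310
            p=meet(F,L); e=np.array([np.cos(yaw),np.sin(yaw)]);n=np.array([-e[1],e[0]])
            p=p-off*(e+n); a=(*p,yaw)
        out[nm]=(p.round(1),round(float(yL),3),round(float(yF),3))
        a=approx if nm=='x' else a
    return out
def boxrect(im,s,win):
    hsv=cv2.cvtColor(im,cv2.COLOR_BGR2HSV); m=cv2.inRange(hsv,(65,25,60),(92,255,255))|cv2.inRange(hsv,(0,0,225),(180,40,255))
    k=np.zeros_like(m);x0,y0,x1,y1=win;k[y0:y1,x0:x1]=m[y0:y1,x0:x1]
    c=max(cv2.findContours(k,cv2.RETR_EXTERNAL,cv2.CHAIN_APPROX_NONE)[0],key=cv2.contourArea)
    ap=cv2.approxPolyDP(cv2.convexHull(c),5,True).reshape(-1,2)
    return ap,cv2.minAreaRect(np.float32(plane('wrist',c.reshape(-1,2),60,s)))
E
python3 - <<'E'
from h import *
im,s=load('pics/w1.png')
p0=plane('wrist',(263,80),0,s)[0]; p1=plane('wrist',(246,258),0,s)[0]
d=p0-p1; print('approx',p0,np.arctan2(d[1],d[0]))
print(corner(im,s,(225,50,380,265),(*p0,np.arctan2(d[1],d[0]))))
ap,r=boxrect(im,s,(275,125,390,275)); print(ap.tolist(),r)
w=plane('wrist',[(327,139),(380,158),(342,265),(291,248)],60,s);print(w.round(1),w.mean(0))
print([plane('wrist',p,8,s).round(0).tolist() for p in[(592,157),(557,286)]])
E
```

```text
approx [681.25890812 206.23011743] -0.14305043051833216
{'in': (array([678.7, 200.4], dtype=float32), -0.157, -0.124), 'out': (array([680.2, 204.3], dtype=float32), -0.141, -0.142)}
[[324, 138], [380, 158], [389, 205], [343, 264], [290, 248]] ((551.1849365234375, 117.33429718017578), (86.35299682617188, 122.94905853271484), 72.38129425048828)
[[621.1 136.5]
 [602.5  82.8]
 [486.9 119.1]
 [506.5 174.7]] [554.27260969 128.27968244]
[[[599.0, -168.0]], [[439.0, -156.0]]]
```

```bash
cat > push.py <<'E'
from h import *
b=np.array([554.3,128.3]); yb=-0.322; c=np.array([680.2,204.3]); yc=-0.141
e=np.array([np.cos(yc),np.sin(yc)]);n=np.array([-e[1],e[0]])
Z=33
bot.move_ptp([*b,110],q(yb)); bot.line_to([*b,Z],120)
f0=bot.read_state()['contact_force']
bot.move_gripper(50,15); s=bot.read_state(); print('w',s['width'],s['finger_force'],s['tcp_pos'])
t=c-60*e-30*n
def go(dx,dy,v): 
    bot.line_to([*(t+dx*e+dy*n),Z],v,q(yc)); bot.pause(.1)
    s=bot.read_state(); f=(s['contact_force']-f0)[:2]; p=s['tcp_pos'][:2]-t
    print((dx,dy),'F',(f@e).round(1),(f@n).round(1),'err',(p@e).round(1),(p@n).round(1),'w',s['width'].round(1)); return -f@e,-f@n
go(-12,-10,60)
dx=-6
while dx<=8:
    fx,fy=go(dx,-10,40)
    if fx>11: break
    dx+=2
dy=-5
while dy<=8:
    fx,fy=go(dx,dy,40)
    if fy>14: break
    dy+=2
go(dx+2,dy,40); print(dx,dy)
s=bot.read_state(); print(s['t'])
E
python3 push.py
```

```text
w 60.16481199186415 14.95640829205513 [554.65478152 128.5621596   33.33194774]Traceback (most recent call last):
  File "push.py", line 13, in <module>
    go(-12,-10,60)
    ~~^^^^^^^^^^^^
  File "push.py", line 12, in go
    print((dx,dy),'F',(f@e).round(1),(f@n).round(1),'err',(p@e).round(1),(p@n).round(1),'w',s['width'].round(1)); return -f@e,-f@n
                                                                                            ^^^^^^^^^^^^^^^^
AttributeError: 'float' object has no attribute 'round'
```

```bash
sed -i 's/s\[.width.\].round(1)/round(s["width"],1)/; s/^f0=.*/f0=np.zeros(3)/; /^bot.move_ptp/d; /^bot.move_gripper/d' push.py; python3 push.py
```

```text
(-12, -10) F -5.1 -8.1 err -14.0 -13.1 w 59.9
(-6, -10) F -4.9 -3.3 err -7.5 -11.8 w 60.1
(-4, -10) F -8.5 -2.3 err -6.1 -11.6 w 59.9
(-2, -10) F -9.4 -1.7 err -4.2 -11.4 w 59.7
(0, -10) F -9.0 -1.3 err -2.2 -11.3 w 60.2
(2, -10) F -8.7 -0.6 err -0.1 -11.2 w 59.8
(4, -10) F -10.8 -0.0 err 1.4 -11.1 w 59.9
(6, -10) F -14.2 1.2 err 2.3 -11.2 w 59.9
(6, -5) F -11.9 -8.4 err 2.3 -8.7 w 60.0
(6, -3) F -9.8 -12.6 err 2.3 -8.0 w 60.1
(6, -1) F -9.7 -14.9 err 2.3 -6.6 w 60.2
(8, -1) F -13.8 -14.9 err 3.2 -6.6 w 59.9
6 -1
10.5917
```

```bash
sed -i '/^bot.line_to/d; /^go(-12/,$d' push.py; sed -i 's/^bot.move_gripper.*//' push.py; cp push.py p2.py; cat >> p2.py <<'E'
bot.move_gripper(50,25)
for dy in range(0,14,2):
    fx,fy=go(6,dy,40)
    if fy>28: break
go(9,dy,40)
E
grep -n 'move_ptp' p2.py; python3 p2.py
```

```text
(6, 0) F -6.0 -8.2 err 3.2 -3.4 w 59.4
(6, 2) F -5.9 -10.4 err 3.2 -1.9 w 59.6
(6, 4) F -4.9 -10.6 err 3.2 -0.2 w 59.5
(6, 6) F -3.9 -15.8 err 3.2 0.4 w 59.8
(6, 8) F -1.9 -23.0 err 3.1 0.5 w 59.6
(6, 10) F -0.1 -30.0 err 3.1 0.5 w 59.8
(9, 10) F -11.8 -26.5 err 3.4 0.4 w 59.6
```

```bash
cp push.py p3.py; cat >> p3.py <<'E'
go(4,2,40)
bot.move_gripper(88); go(4,1,40)
bot.line_to([*(t+4*e+1*n),120],150)
bot.move_ptp([590,150,270],q(yc)); im,s=shot('pics/w2.png')
bot.move_ptp([490,-200,270],q(-0.2)); im,s=shot('pics/w3.png'); print(s['t'])
a=cv2.imread('pics/w2.png')[:340];b=cv2.imread('pics/w3.png')[:340]
cv2.imwrite('pics/w23.png',cv2.resize(np.vstack([a[:300],b[:300]]),None,fx=.98,fy=.98))
E
python3 p3.py
```

```text
(4, 2) F 0.6 -8.2 err 3.1 0.1 w 60.0
(4, 1) F 1.0 0.9 err 4.0 0.9 w 87.8
18.2167
```

View pics/w23.png

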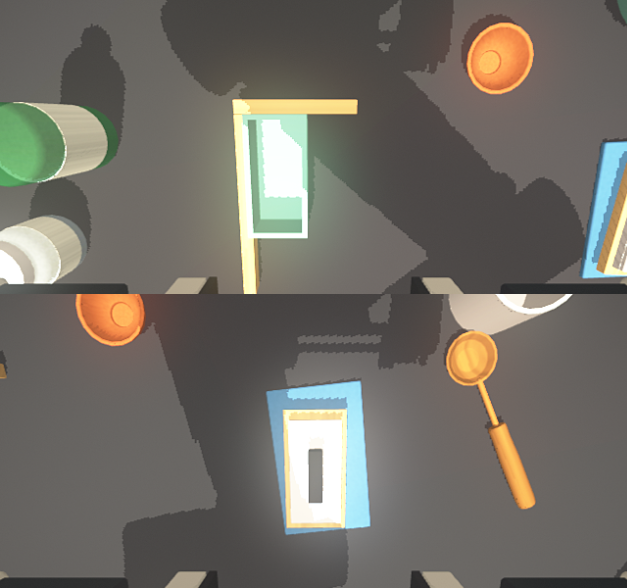

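The top half shows the box square in the oak corner with its rim flush. The bottom half shows the lid flange spanning about (284..347, 409..528) in the mosaic, on the tile. I'll zoom in on both for precise corners.

```bash
python3 - <<'E'
from h import *
a,sa=load('pics/w2.png');b,sb=load('pics/w3.png')
A=a[90:260,230:390];B=b[85:255,255:395]
cv2.imwrite('pics/z.png',np.hstack([cv2.resize(A,(400,425)),cv2.resize(B,(350,425))]))
hsv=cv2.cvtColor(b,cv2.COLOR_BGR2HSV)
def big(m,win):
    k=np.zeros_like(m);x0,y0,x1,y1=win;k[y0:y1,x0:x1]=m[y0:y1,x0:x1]
    return max(cv2.findContours(k,cv2.RETR_EXTERNAL,cv2.CHAIN_APPROX_NONE)[0],key=cv2.contourArea).reshape(-1,2)
c=big(cv2.inRange(hsv,(0,0,100),(45,255,255)),(270,85,375,255)); print('flange px',cv2.boxPoints(cv2.minAreaRect(c)).round(1).tolist(),cv2.minAreaRect(np.float32(plane('wrist',c,32,sb))))
c=big(cv2.inRange(hsv,(0,0,0),(180,255,90)),(300,140,345,225)); print('handle px',cv2.boxPoints(cv2.minAreaRect(c)).round(1).tolist(),cv2.minAreaRect(np.float32(plane('wrist',c,72,sb))))
e=(680.2,204.3,-.141); print(corner(a,sa,(225,85,385,299),e))
print(sa,sb)
E
```

```text
flange px [[289.0, 117.0], [353.0, 117.0], [353.0, 238.0], [289.0, 238.0]] ((509.47247314453125, -204.75070190429688), (64.16193389892578, 123.74095916748047), 79.01949310302734)Traceback (most recent call last):
  File "<stdin>", line 10, in <module>
  File "<stdin>", line 8, in big
ValueError: max() iterable argument is empty
```

View pics/z.png

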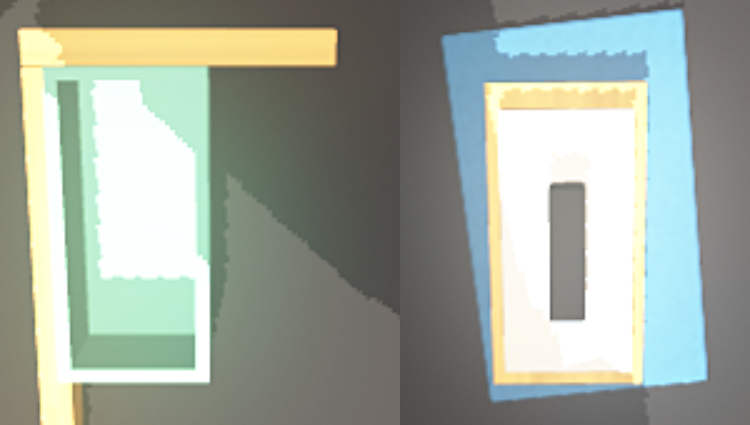

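```bash
python3 - <<'E'
from h import *
a,sa=load('pics/w2.png');b,sb=load('pics/w3.png')
print('handle',plane('wrist',[(321.8,185.6),(321.8,158.2),(321.8,213)],72,sb).round(1))
pts=[(314,116.4),(314,243.2),(230+57/2.5,243.2),(230+43/2.5,122)]
w=plane('wrist',pts,60,sa); yc=-.141
e=np.array([np.cos(yc),np.sin(yc)]);n=np.array([-e[1],e[0]])
c=np.array([680.2,204.3]); print('box in corner frame',np.c_[(w-c)@e,(w-c)@n].round(1))
# rails outer top edges
k=plane('wrist',[(230+18/2.5,90+28/2.5),(230+336/2.5,90+29/2.5),(230+40/2.5,90+420/2.5)],28,sa); print('outer',np.c_[(k-c)@e,(k-c)@n].round(1))
k=plane('wrist',[(230+336/2.5,90+66/2.5)],0,sa); print('in0',np.c_[(k-c)@e,(k-c)@n].round(1))
for ee in [(680.2,204.3,-.141)]:
    try: print(corner(a,sa,(225,85,385,299),ee))
    except Exception as x: print(x)
E
```

```text
handle [[ 510.5 -205.3]
 [ 534.9 -210.2]
 [ 485.1 -200.2]]
box in corner frame [[  -0.2  -61.4]
 [-120.5  -61. ]
 [-120.6   -0.2]
 [  -5.1   -0.8]]
outer [[  14.    13.6]
 [  13.8 -110. ]
 [-147.9   13.9]]
in0 [[   0.2 -113.6]]
OpenCV(4.12.0) /io/opencv/modules/imgproc/src/linefit.cpp:50: error: (-215:Assertion failed) count > 0 in function 'fitLine2D_wods'
```

Box confirmed flush (edges at about 0 and −120/−61 mm in the corner frame). Next I'll grip the lids, carry them over and seat them.

```bash
cat > p4.py <<'E'
from h import *
l=np.array([509.7,-204.9]);yl=-0.193; c=np.array([680.2,204.3]); yc=-0.141
e=np.array([np.cos(yc),np.sin(yc)]);n=np.array([-e[1],e[0]]); t=c-60.3*e-29.9*n
bot.move_ptp([*l,100],q(yl)); bot.line_to([*l,11],80)
s=bot.read_state(); print(s['tcp_pos'],s['contact_force'].round(1))
bot.move_gripper(55,25); s=bot.read_state(); print('w',s['width'],s['finger_force'],s['tcp_pos'],s['contact_force'].round(1))
bot.line_to([*l,150],90); s=bot.read_state(); print('w',s['width'],s['finger_force'],s['contact_force'].round(1),s['tcp_pos'])
bot.line_to([*t,150],150,q(yc)); bot.line_to([*t,85],80); bot.pause(.3); s=bot.read_state(); print(t,s['tcp_pos'],s['width'],s['contact_force'].round(1),s['t'])
for nm in('scene','side'): cv2.imwrite(f'pics/{nm}1.png',bot.camera(nm)[:,:,::-1])
a=cv2.imread('pics/scene1.png')[170:330,320:460];b=cv2.imread('pics/side1.png')[130:290,230:370]
cv2.imwrite('pics/v1.png',np.hstack([cv2.resize(x,(395,450)) for x in(a,b)]))
E
python3 p4.py
```

```text
[ 510.09045265 -204.94456983   11.49296843] [-0.5 -0.5  0.9]
w 63.72091859490813 24.999700784683228 [ 509.81986117 -204.88560052   11.22327329] [-0.2 -0.3  1.8]
w 63.27618412150172 24.999331533908844 [ 0.1  0.2 -2.5] [ 509.37984779 -204.83171928  149.36870543]
[616.29647524 183.17088448] [616.43921059 183.25997435  85.42514062] 63.592315753758704 [ 1.   0.3 -3.3] 26.5583
```

View pics/v1.png

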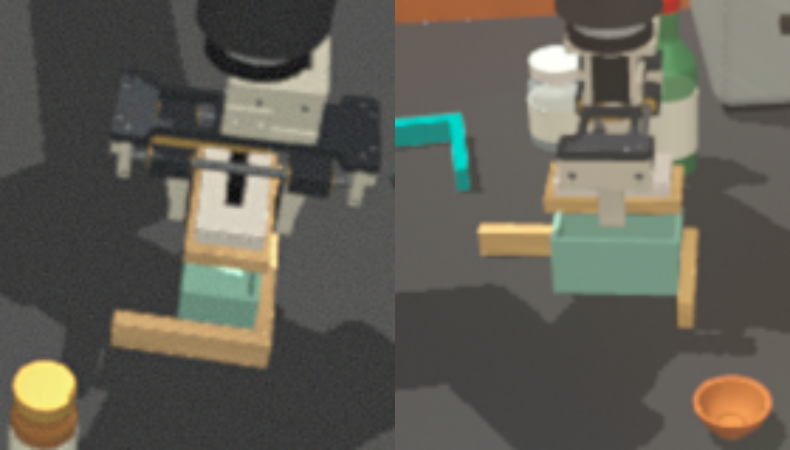

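The lids hang level and nested, aligned above the box. Now I'll lower them with force monitoring.

```bash
cat > p5.py <<'E'
from h import *
c=np.array([680.2,204.3]); yc=-0.141
e=np.array([np.cos(yc),np.sin(yc)]);n=np.array([-e[1],e[0]]); t=c-60.3*e-29.9*n
f0=bot.read_state()['contact_force']
bot.line_to([*t,66],50)
for z in range(64,46,-2):
    bot.line_to([*t,z],40); bot.pause(.1); s=bot.read_state(); f=s['contact_force']-f0
    print(z,s['tcp_pos'].round(1),f.round(1))
    if f[2]>9 or abs(f[:2]).max()>12: break
E
python3 p5.py
```

```text
64 [616.4 183.2  64.2] [ 0.9  0.9 -0.6]
62 [616.3 183.2  62. ] [ 0.8 -0.6  0.3]
60 [616.3 183.1  59.9] [ 0.4 -0.6 -0.4]
58 [616.3 183.2  58. ] [ 0.5 -0.4 -1.4]
56 [616.3 183.2  56. ] [-0.4 -0.6 -0.1]
54 [616.3 183.2  54. ] [-0.9 -0.3 -0.9]
52 [616.7 183.3  53.1] [-2.5 -0.6  8.7]
50 [616.8 183.3  52.9] [-7.9 -1.7 21. ]
```

```bash
cat > p6.py <<'E'
from h import *
c=np.array([680.2,204.3]); yc=-0.141
e=np.array([np.cos(yc),np.sin(yc)]);n=np.array([-e[1],e[0]]); t=c-60.3*e-29.9*n
bot.line_to([*t,53],40); bot.move_gripper(88); bot.pause(.3); s=bot.read_state(); print(s['contact_force'].round(1),s['width'])
bot.line_to([*t,130],80); bot.line_to([*(t-40*e),240],200)
im,s=shot('pics/w4.png'); print(s['t'],s['tcp_pos'])
a=cv2.imread('pics/w4.png'); cv2.imwrite('pics/z4.png',cv2.resize(a[20:270,210:430],None,fx=2.4,fy=2.4,interpolation=cv2.INTER_NEAREST))
E
python3 p6.py
```

```text
[-0.3 -0.8  0.2] 87.61323399223389
33.3417 [576.59363424 188.53838454 238.77868111]
```

View pics/z4.png

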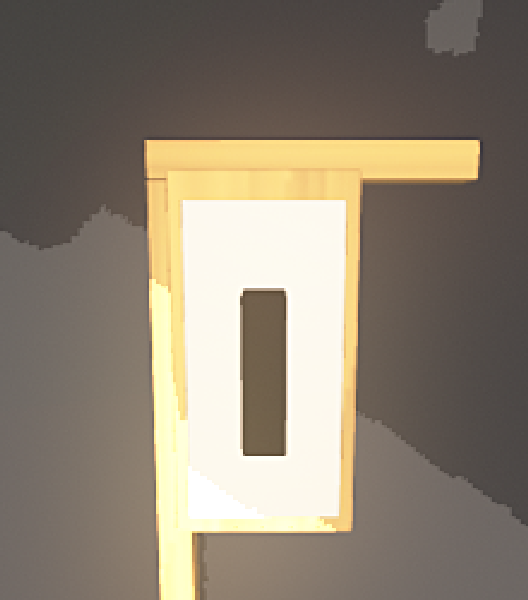

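Lids seated square. The handle spans zoom pixels (240–287, 288–455). I'll compute its centre and pinch it.

```bash
cat > p7.py <<'E'
from h import *
c=np.array([680.2,204.3]); yc=-0.141
e=np.array([np.cos(yc),np.sin(yc)]);n=np.array([-e[1],e[0]]); t=c-60.3*e-29.9*n
im,s=load('pics/w4.png'); g=lambda x,y:(x/2.4+210,y/2.4+20)
h=plane('wrist',[g(263.5,371.5)],114,s)[0]-t; f=plane('wrist',[g(360,170),g(352,531),g(191,531),g(167,170)],74,s)-t
print('handle',h@e,h@n,'flange',(f@e).round(1),(f@n).round(1))
dy=h@n-(f@n).mean(); dx=h@e; print(dx,dy); assert abs(dx)<6 and abs(dy)<3
p=t+dx*e+dy*n
bot.move_gripper(40,20); bot.move_ptp([*p,150],q(yc)); bot.line_to([*p,94],60); bot.pause(.2)
s=bot.read_state(); print(s['tcp_pos']-[*p,94],s['contact_force'].round(1))
bot.move_gripper(6,20); bot.pause(.2); s=bot.read_state(); print('w',s['width'],s['finger_force'],s['tcp_pos']-[*p,94],s['contact_force'].round(1),s['t'])
E
python3 p7.py
```

```text
handle 0.5725360267963204 -0.41679757562401515 flange [ 60.4 -62.8 -62.8  60.4] [-31.9 -32.7  25.9  30.9]
0.5725360267963204 1.507646910320269
[0.20325683 0.1011417  0.4360055 ] [ 0.5  0.5 -0.6]
w 14.01800458540053 20.000174045562744 [-0.05062727 -0.10469045  0.01774634] [-0.  -1.1  0.6] 36.85
```

```bash
cat > p8.py <<'E'
from h import *
p=bot.read_state()['tcp_pos'][:2]
bot.line_to([*p,124],30); s=bot.read_state(); print(s['width'],s['contact_force'].round(1))
bot.line_to([*p,202],50); bot.pause(.5); s=bot.read_state(); print(s['width'],s['finger_force'],s['contact_force'].round(1),s['tcp_pos'],s['t'])
for nm in('scene','side'): cv2.imwrite(f'pics/{nm}2.png',bot.camera(nm)[:,:,::-1])
a=cv2.imread('pics/scene2.png')[150:310,320:460];b=cv2.imread('pics/side2.png')[110:270,230:370]
cv2.imwrite('pics/v2.png',np.hstack([cv2.resize(x,(395,450)) for x in(a,b)]))
E
python3 p8.py
```

```text
13.906636307368023 [ 0.5 -0.1 -1.9]
14.130982007233978 19.999841451644897 [-0.1 -0.2 -1.5] [617.02343071 184.45833904 201.98472142] 40.2083
```

View pics/v2.png

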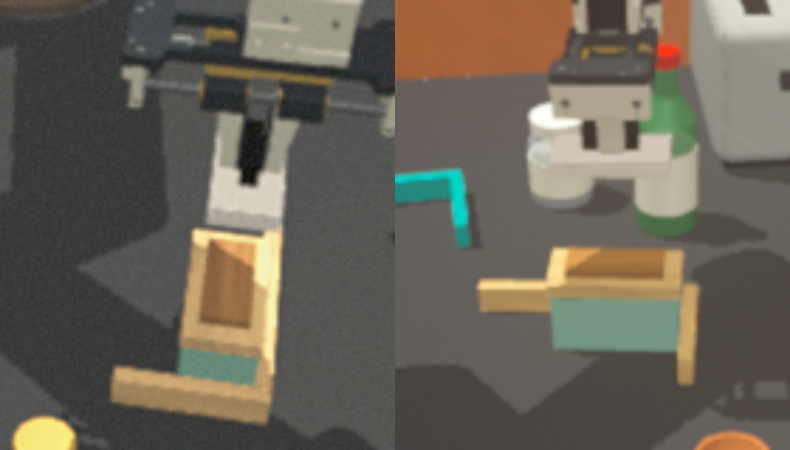

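The outer lid is held level above the box, the inner lid is still seated, and the box is still in its corner.

```bash
python3 -c "
from plant import bot
print(bot.close_job())"
```

```text
the job is handed in; nothing more can be done
None
```

I handed the job in at about 40 s, with no verdict returned: the last pictures show the box flush in the oak corner, the inner lid seated, and the outer lid held level about 10 cm above it; I slid the box home in a light grip, not with a bare push.

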